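# Set a bar's overhang to the gauge pointer and hold it

## Robot

A 6-joint arm with a two-finger parallel gripper is mounted at the origin on a cart in front of the work surface, level with it; the furniture and walls round the work are solid. World frame = base frame: x ahead of the robot, y to its left, z up, the work surface at z = 0. Lengths are in m, angles in rad, forces in N, time in s.
With the tool pointing down it reaches from about 0.35 to 0.875 m from the base axis. Payload 4.2 kg.
Tool frame: the origin (TCP) lies midway between the tips of the shut fingers; the grasp point (between the pads) lies 19 mm behind it; z points along the fingers, y is the direction in which the jaws open and shut (so a half turn about z gives the same grasp; the last joint's range is limited). The gripper opens to 85 mm and grips with 20 to 120 N. Pads are 22 mm wide; open, the fingers measure 114 mm over their backs; the gripper's body (76 mm by 85 mm) begins 54 mm behind the grasp point. The pads swing forward as they close: fully open they stand 13 mm farther back than shut.
Start: joints at [-1.01, 0.385, 0.008, 0, -1.194, -0.259], TCP at [0.186, -0.597, 0.231] pointing down, gripper open.
Joint ranges: [-3.14, 3.14], [-1.21, 2.06], [-1.07, 1.41], [-3.16, 2.05], [-2.99, -0.16], [-3.1, 3.1]. Speed limits (rad/s): [2.79, 2.79, 3.14, 3.14, 3.14, 3.14].

## Interface

Orientations are given as a rotation vector (axis times angle).
In Python, from workcell import arm, grab_frame, camera_params, trace, spot_point gives the robot as it stands.
- The arm moves only by the shell command python3 -m inch 'ROWS' [FORCE]. ROWS is JSON, a list of rows, each a list of 5 numbers: the closure in counts, from 0 (fully open) to 255 (shut), then the shift along the tool's x, y, z in mm, then the turn about the tool's z in rad. A call has 1 to 10 rows; each row is the pose to reach, as a shift and turn from the pose commanded when the call began, along the tool's axes at that moment; what a row does not reach only later rows make up. A row lasts 1/12 s, in which the tool goes at most 41.7 mm and 7.16 degrees, less where a joint would pass 70% of its speed; a pose out of reach is approached as far as the arm can. A call with a gripper value outside its range is refused whole. The fingers move at their own pace and stop on an object; FORCE is the grip in N (left out, the last holds). Time passes only in rows, so rows that repeat a pose let the fingers close. It gives the time, the measured TCP pose, the force and the opening at its end, in the units of the state.
- arm.sense(): the state, without advancing time (a new reading comes with each control period).
- grab_frame(name): name is "side" or "top"; returns (picture, depth): 400x640x3 uint8, red, green, blue; 400x640 float32, m along the optical axis (not along the pixel's ray), 0 where there is no reading.
- camera_params(name): a dict with "fx", "fy", "cx", "cy" (pixels), "rvec" (rotation vector, rad) and "tvec" (3), from world to camera coordinates, as OpenCV has them. Camera axes: x right, y down, z forward; pixel columns grow to the right and rows downward; lengths in m; the calibration is good to about 2 mm. A picture is of the moment at which its call begins. camera_params takes no time and is no camera call.
- arm.finish_job(): hands the job in, once; it reports no verdict.
Trained networks look in the newest picture that a camera, given by its name, has taken for a name from the list of things; names that differ only in an ending like _2 or _b are one class to them, and where a whole thing is asked for, a point or a joint stands for the part that bears it (a point fixed in the world has none). Each returns a list of dicts, best first, with "p" (0 to 1); they miss things now and then, are a little off and sometimes report something else, mostly with a low value. They report only what shows in the picture. A call takes as long as a camera call. They do not tell look-alikes from the thing itself.
- trace(camera, name): "pixels" (400x640 bool, what is visible of it) and "extent" ([left, top, right, bottom] in pixels, round what is visible of it).
- spot_point(camera, name): "xy" ([column, row] in pixels: a listed point, or the origin of a listed thing).
The state is a dict: "clock": time; "qpos": joint angles; "joint_velocities": joint speeds; "tau": joint torques, N m; "tcp_pos": TCP position; "tool_rot": TCP orientation; "force": force on the tool from outside, world axes, zero at the start; "wrist_torque": the same for the moment, N m; "opening": finger opening in m.
Only numpy, scipy, OpenCV 4.12 (cv2) and the standard library are available. Lean on these libraries where they do the work, as an engineer would, in place of code of your own. Each camera call takes 0.05 s, during which the arm holds its last target. There are 200 camera calls.

## Task

Lay the aluminium bar lengthwise on top of the blue support's steel rail, centred on the rail both ways, and let go of it. Then take hold of its back end (the end away from the gauge stand) and, without lifting it off the rail, slide it outward until its front end is level with the red pointer of the gauge stand. It would tip there by itself, so finish while still holding it, lying flat and straight along the rail; leave the nut, the marker and the spanner where they are.

Things in the scene. Friction and masses are not known exactly. Their poses are not given: they have to be found in the camera images.
- bar_centre (a point): Loose aluminium flat bar, 50 mm wide (x), 240 mm long (y), 12 mm thick (z), about 0.4 kg, with a line scribed across its middle and two dark holes at either end; the ends are alike and either may be the front. Starts flat on the worktop. The point is its centre, half-way up, 120 mm from each end.
- support_top (a point): Fixed blue bench support, foot 70 x 120 x 12 mm, web 22 mm wide, steel top rail 34 mm wide (x), 120 long (y), 16 deep: narrower than the bar, so fingers may reach down past the bar's sides. Black lines mark its middle. The point is the centre of the rail's top face, 80 mm up; +y is outward, to the gauge, z up. The bar tips once its centre is over 60 mm outward of this point.
- mark (a point): Tip of the red pointer on a fixed gauge stand (dark base 36 x 36 x 22 mm, steel post, 100 mm high) beyond the rail's outer end. It is 92 mm up, as high as the top of a bar on the rail, 37 mm to the +x side of the rail's centre line, so clear beside the bar, and 198 to 232 mm outward of the rail's centre. Axes as the support's: +y outward. The bar's front end must come level with it along y.
- nut_c (a point): Bystander: small steel hex nut, 19 x 22 x 10 mm, lying on the worktop below the bar's overhang; centre.
- marker_c (a point): Bystander: teal and black marker pen, 18 x 134 x 18 mm, on the worktop to the right; centre.
- spanner_c (a point): Bystander: steel open-end spanner, 36 x 185 x 8 mm, on the worktop to the left; centre.
There are look-alikes about, which are no part of the job. Of the things that look like the part that bears mark, the middle-sized one is meant.

How it is judged:
On the way, in this order (a step that is already met when the one before it is completed fails the run):
1. the bar lies flat on the rail, centred (within 12 mm lengthwise, 7 mm sideways, 0.08 rad), let go (z of bar_centre in the frame of support_top between 0.002 and 0.01 m and angle between bar_centre's own z axis and vertical below 0.05 rad and angle between the y axis of bar_centre and the y axis of support_top, either way round below 0.08 rad and x of bar_centre in the frame of support_top between -0.007 and 0.007 m and y of bar_centre in the frame of support_top between -0.012 and 0.012 m and contact force between the fingers and bar below 0.05 N), for 0.3 s.
2. the bar is part of the way out (25 to 70 mm from centred), still lying on the rail (within 4 mm) (z of bar_centre in the frame of support_top between 0.002 and 0.01 m and angle between bar_centre's own z axis and vertical below 0.05 rad and angle between the y axis of bar_centre and the y axis of support_top, either way round below 0.08 rad and x of bar_centre in the frame of support_top between -0.007 and 0.007 m and y of bar_centre in the frame of support_top between 0.025 and 0.07 m), for 0.1 s.
At the end, for the whole second after the job is handed in: The bar's front end is within 6 mm of level with the pointer tip, the bar lies on the rail (carried by it, height within 4 mm, tilt under 0.05 rad), straight along it (0.08 rad, 7 mm sideways), clear of the gauge stand, at rest, and the fingers still hold it or press on it with more than 1 N (z of bar_centre in the frame of support_top between 0.002 and 0.01 m and angle between bar_centre's own z axis and vertical below 0.05 rad and angle between the y axis of bar_centre and the y axis of support_top, either way round below 0.08 rad and x of bar_centre in the frame of support_top between -0.007 and 0.007 m and y of bar_centre in the frame of mark between -0.126 and -0.114 m and contact force between the fingers and bar above 1 N and contact force between bar and support above 0.3 N and contact force between bar and gauge below 0.1 N and linear speed of bar below 0.01 m/s); the arm keeps its last pose, push and grip.
It fails at once if the nut is moved more than 20 mm (distance of nut_c from where it was at the start of the episode above 0.02 m).
It fails at once if the marker is moved more than 20 mm (distance of marker_c from where it was at the start of the episode above 0.02 m).
It fails at once if the spanner is moved more than 20 mm (distance of spanner_c from where it was at the start of the episode above 0.02 m).
It also fails if it takes over 48 s, if anything falls off the work surface, if the arm or the gripper's body presses on something with over 40 N, if the wrist force passes 120 N, or if a joint passes its speed limit or range.

## Working session

There is one attempt and no reset: what is moved stays moved. The work goes in short steps, Python scripts to look and compute and a shell command to move; the robot and the scene stay as the last step left them, time stands still between calls to the robot, and variables do not carry over. Pictures are saved under pics/ and viewed, about 8 in all and at most 12, crops included, and the job is handed in when it is done.

```bash
mkdir -p pics && ls && cat > h.py <<'E'
import numpy as np, cv2
from workcell import arm, grab_frame, camera_params, trace, spot_point
def cam(n):
    p=camera_params(n); R=cv2.Rodrigues(np.array(p['rvec'],float))[0]; return p,R,np.array(p['tvec'],float)
def cloud(n,d):
    p,R,t=cam(n); v,u=np.mgrid[:d.shape[0],:d.shape[1]]
    c=np.stack([(u-p['cx'])/p['fx']*d,(v-p['cy'])/p['fy']*d,d],-1)
    w=(c-t)@R; w[d==0]=np.nan; return w
def onplane(n,xy,z):
    p,R,t=cam(n); o=-R.T@t; r=R.T@np.array([(xy[0]-p['cx'])/p['fx'],(xy[1]-p['cy'])/p['fy'],1]); return o+r*(z-o[2])/r[2]
def snap(n,f):
    im,d=grab_frame(n); cv2.imwrite(f'pics/{f}.png',im[:,:,::-1]); return im,d
E
python3 - <<'E'
from h import *
s=arm.sense(); print(s)
Z=dict(bar_centre=.006,support_top=.08,mark=.092,nut_c=.005,marker_c=.009,spanner_c=.004)
for n in('top','side'):
    im,d=snap(n,n+'0'); np.save(n+'0.npy',d); w=cloud(n,d)
    p,R,t=cam(n); print(n,'cam at',-R.T@t)
    for k in Z:
        for q in spot_point(n,k)[:4]:
            c,r=map(int,np.round(q['xy'])); print(k,round(q['p'],2),np.round(q['xy'],1),'plane',np.round(onplane(n,q['xy'],Z[k]),4),'depth',np.round(w[min(r,399),min(c,639)],4))
E
```

```text
pics
{'clock': 0.0, 'qpos': array([-1.01040160e+00,  3.85536244e-01,  6.60368011e-03, -5.03281099e-04,
       -1.19405431e+00, -2.58598385e-01]), 'joint_velocities': array([ 0.00031802, -0.00139485, -0.00072289, -0.00056829, -0.00040925,
        0.00066758]), 'tau': array([ 9.12100804e-04, -3.92286801e+01,  1.88402778e+01,  4.18593898e+00,
       -4.72339714e-03, -1.14973213e-05]), 'tcp_pos': array([ 0.18560181, -0.5961647 ,  0.23022458]), 'tool_rot': array([ 0.47190837, -3.10549697, -0.00344848]), 'force': array([-0.43791507, -0.3034744 , -0.74374441]), 'wrist_torque': array([-0.01690732,  0.00460917,  0.04695794]), 'opening': 0.08544976568207824}
top cam at [0.41367371 0.02312722 1.27097664]
bar_centre 0.73 [336.4 247.7] plane [ 0.4287 -0.0141  0.006 ] depth [ 0.4277 -0.0127  0.0122]
support_top 0.59 [338.6 184.6] plane [ 0.6109 -0.0216  0.08  ] depth [ 0.6093 -0.0226  0.0829]
mark 0.76 [263.7 242.8] plane [0.4443 0.1954 0.092 ] depth [0.4429 0.1899 0.1239]
mark 0.58 [241.5 210.3] plane [0.5384 0.2595 0.092 ] depth [0.5474 0.2733 0.0154]
mark 0.5 [263.8 174.7] plane [0.6414 0.1953 
[... 560 characters left out ...]
 [289.2 205.9] plane [ 0.6035 -0.003   0.08  ] depth [ 6.031e-01 -5.000e-04  8.110e-02]
mark 0.79 [244.5 236.9] plane [0.6426 0.1819 0.092 ] depth [7.088e-01 5.530e-02 5.000e-04]
mark 0.58 [275.1 280.8] plane [0.518  0.3094 0.092 ] depth [ 0.5651  0.2004 -0.0006]
mark 0.56 [329.5 245.2] plane [0.4505 0.1554 0.092 ] depth [0.4856 0.0248 0.0019]
nut_c 0.62 [277.7 254.5] plane [0.5943 0.1081 0.005 ] depth [0.591  0.1141 0.0112]
marker_c 0.45 [371.9 183.5] plane [ 0.4538 -0.3323  0.009 ] depth [ 0.4502 -0.3143  0.0165]
spanner_c 0.67 [284.8 347.5] plane [0.4697 0.39   0.004 ] depth [0.4699 0.3885 0.0012]
spanner_c 0.65 [352.8 237.5] plane [ 0.4384 -0.0235  0.004 ] depth [ 0.4341 -0.0067  0.0137]
```

```bash
python3 - <<'E'
import cv2
a=cv2.imread('pics/top0.png')[130:310,180:460]; b=cv2.imread('pics/side0.png')[140:360,180:460]
cv2.imwrite('pics/t1.png',cv2.resize(a,None,fx=2.85,fy=2.85,interpolation=3)); cv2.imwrite('pics/s1.png',cv2.resize(b,None,fx=2.7,fy=2.7,interpolation=3))
E
```

```text
(no output)
```

View pics/t1.png

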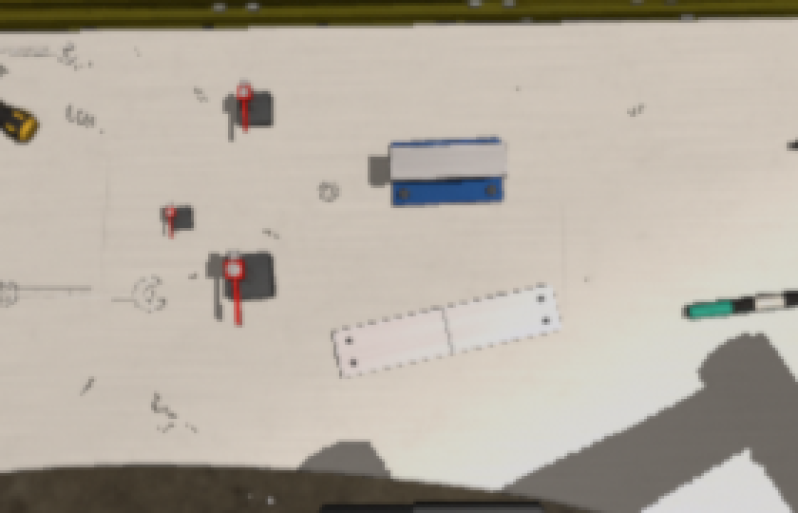

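View pics/s1.png

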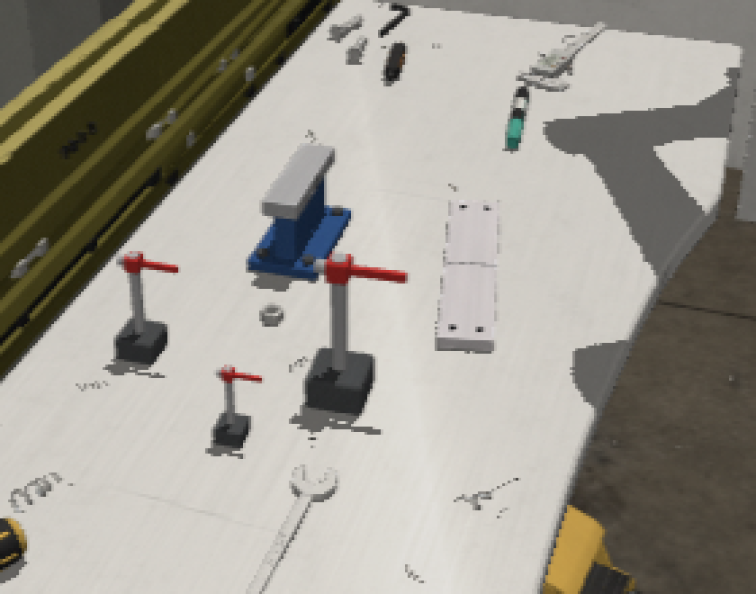

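The views show the bar at top crop (447,332), tilted about 10°, and the rail at (447,160). There are three gauge stands. The middle-sized one is the one at crop (245,105), nearest the wall. I'll measure from the depth next.

```bash
cat >> h.py <<'E'
def rect(pts):
    (c,sz,a)=cv2.minAreaRect((pts[:,:2]*1000).astype(np.float32)); b=cv2.boxPoints((c,sz,a))
    e=max((b[1]-b[0],b[2]-b[1]),key=np.linalg.norm); e=e*np.sign(e[1]) 
    return np.round(c,1),np.round(sorted(sz),1),round(float(np.degrees(np.arctan2(-e[0],e[1]))),2)  # yaw of long axis from +y
def poly(n,mask,z):
    m=mask.astype(np.uint8); cs=cv2.findContours(m,cv2.RETR_EXTERNAL,cv2.CHAIN_APPROX_NONE)[0]
    c=max(cs,key=cv2.contourArea)[:,0]; return np.array([onplane(n,q,z) for q in c])
E
python3 - <<'E'
from h import *
im={n:cv2.imread(f'pics/{n}0.png') for n in('top','side')}
for n in('top','side'):
    d=np.load(n+'0.npy'); w=cloud(n,d); x,y,z=np.moveaxis(w,-1,0)
    m=(abs(x-.605)<.06)&(abs(y+.02)<.1)&(z>.07)&(z<.092)
    print(n,'rail',rect(w[m]),np.median(z[m]), rect(poly(n,m,.08)))
    m=(abs(x-.43)<.07)&(abs(y+.01)<.16)&(z>.0075)&(z<.02)
    print(n,'bar',rect(w[m]),np.median(z[m]),rect(poly(n,m,.012)))
    hsv=cv2.cvtColor(im[n],cv2.COLOR_BGR2HSV); red=((hsv[...,0]<10)|(hsv[...,0]>170))&(hsv[...,1]>110)
    k,l,st,ce=cv2.connectedComponentsWithStats(red.astype(np.uint8))
    for i in range(1,k):
        if st[i,4]>15:
            P=np.array([onplane(n,(u,v),.092) for v,u in zip(*np.where(l==i))]); lo=P[P[:,0]<P[:,0].min()+.01]
            print(n,'red',st[i],'xmin',P[:,0].min().round(4),'tip y',lo[:,1].mean().round(4), 'mean',P.mean(0).round(4))
E
```

```text
top rail (array([605.2, -16. ]), array([ 34.6, 119.8]), 1.86) 0.08021049314907674 (array([605., -16.]), array([ 35.3, 119.8]), 1.63)
top bar (array([428. , -12.9]), array([112.9, 243.9]), 10.51) 0.012374719153986068 (array([434.5, -13.6]), array([ 49.9, 239.1]), 11.47)
top red [566  27  48  13 500] xmin 1.036 tip y -0.7709 mean [ 1.0564 -0.7776  0.092 ]
top red [401  30  45  12 434] xmin 1.0407 tip y -0.2736 mean [ 1.0571 -0.2807  0.092 ]
top red [238  33  43  13 464] xmin 1.0372 tip y 0.204 mean [1.0565 0.2098 0.092 ]
top red [ 73  35  44  15 526] xmin 1.0343 tip y 0.7032 mean [1.0564 0.7104 0.092 ]
top red [263 160   6  16  39] xmin 0.6404 tip y 0.1902 mean [0.6646 0.1899 0.092 ]
top red [126 205  36  27 259] xmin 0.4822 tip y 0.502 mean [0.522  0.5407 0.092 ]
top red [119 214  33  30 263] xmin 0.4482 tip y 0.5302 mean [0.4889 0.5677 0.092 ]
top red [259 221   7  23  62] xmin 0.4438 tip y 0.1968 mean [0.481  0.1984 0.092 ]
side rail (array([604.4, -13.1]), array([ 35.9, 126. ]), 1.5) 0.0798234819794771 (array([601.4,  -5.2]), array([ 40.3, 138. ]), 1.56)Traceback (most recent call last):
  File "<stdin>", line 8, in <module>
  File "h.py", line 19, in poly
    c=max(cs,key=cv2.contourArea)[:,0]; return np.array([onplane(n,q,z) for q in c])
                                                         ~~~~~~~^^^^^^^
  File "h.py", line 10, in onplane
    p,R,t=cam(n); o=-R.T@t; r=R.T@np.array([(xy[0]-p['cx'])/p['fx'],(xy[1]-p['cy'])/p['fy'],1]); return o+r*(z-o[2])/r[2]
          ~~~^^^
  File "h.py", line 4, in cam
    p=camera_params(n); R=cv2.Rodrigues(np.array(p['rvec'],float))[0]; return p,R,np.array(p['tvec'],float)
ValueError: time passes only in moves, steps and waits
```

```bash
cat >> h.py <<'E'
import functools
cam=functools.lru_cache(cam)
from scipy.spatial.transform import Rotation as Rn
def rows_for(xyz,yaw_y):
    """tool-frame shift (mm) and turn to bring TCP to xyz (m) with tool y axis heading yaw_y (deg)"""
    s=arm.sense(); T=Rn.from_rotvec(s['tool_rot']).as_matrix(); h=np.degrees(np.arctan2(T[1,1],T[0,1]))
    dl=(np.array(xyz)-s['tcp_pos'])@T*1000; t=-(yaw_y-h+180)%360-180
    t=-((yaw_y-h+180)%360-180)
    print('t',s['clock'],'tcp',s['tcp_pos'].round(4),'heading',h.round(2),'zaxis',T[:,2].round(4),'shift',dl.round(1),'turn',np.radians(t).round(4),'F',s['force'].round(1),'open',s['opening'].round(4))
E
python3 - <<'E'
from h import *
im={n:cv2.imread(f'pics/{n}0.png') for n in('top','side')}
K=np.ones((3,3),np.uint8)
for n in('top','side'):
    d=np.load(n+'0.npy'); w=cloud(n,d); x,y,z=np.moveaxis(w,-1,0)
    m=(abs(x-.605)<.06)&(abs(y+.02)<.1)&(z>.074)&(z<.09)
    print(n,'rail',rect(w[m]),rect(poly(n,m,.08)))
    m=(abs(x-.43)<.07)&(abs(y+.01)<.16)&(z>.0075)&(z<.02)
    m=cv2.morphologyEx(m.astype(np.uint8),cv2.MORPH_OPEN,K)
    print(n,'bar',rect(poly(n,m,.012)))
    g=trace(n,'bar_centre')
    for q in g[:2]: print(n,'trace bar',q['p'],q['extent'],rect(poly(n,q['pixels'],.012)))
    for q in trace(n,'support_top')[:1]: 
        mm=q['pixels']&(z>.074)&(z<.09); print('trace rail',rect(poly(n,mm,.08)))
    hsv=cv2.cvtColor(im[n],cv2.COLOR_BGR2HSV); red=((hsv[...,0]<10)|(hsv[...,0]>170))&(hsv[...,1]>90)
    k,l,st,ce=cv2.connectedComponentsWithStats(red.astype(np.uint8))
    for i in range(1,k):
        P=np.array([onplane(n,(u,v),.092) for v,u in zip(*np.where(l==i))]) if 15<st[i,4]<400 else np.zeros((1,3))
        if abs(P.mean(0)[1]-.2)<.06: print(n,'red',st[i],'xmin',P[:,0].min().round(4),[ (P[abs(P[:,0]-P[:,0].min()-e)<.004][:,1].mean()*1000).round(1) for e in (0,.006,.012,.02,.03)])
rows_for((.434,-.0136,.231),191.5)
E
```

```text
top rail (array([605.2, -16. ]), array([ 34.6, 119.8]), 1.86) (array([605.2, -16. ]), array([ 35. , 119.8]), 1.65)
top bar (array([434.5, -13.6]), array([ 49.8, 239.1]), 11.43)
top trace bar 0.97 [298.4, 230.4, 376.8, 258.9] (array([434.6, -13.1]), array([ 50.3, 236.9]), 11.43)
trace rail (array([605.1, -14.5]), array([ 35. , 116.9]), 1.65)
top red [263 160   6  16  46] xmin 0.6404 [np.float64(189.9), np.float64(189.3), np.float64(189.8), np.float64(191.5), np.float64(190.7)]
top red [258 221   8  23  85] xmin 0.4437 [np.float64(196.8), np.float64(197.4), np.float64(197.8), np.float64(198.2), np.float64(198.2)]
side rail (array([604.4, -13.1]), array([ 35.9, 126. ]), 1.5) (array([603.1,  -9.5]), array([ 37.1, 129.4]), 1.56)
side bar (array([433.3,  -9.6]), array([ 49.8, 245.4]), 11.59)
side trace bar 0.82 [341.1, 211.9, 365.5, 271.0] (array([431.7,  -5.4]), array([ 53.7, 261.4]), 11.12)
trace rail (array([602.4,  -9.5]), array([ 36.4, 129.8]), 2.53)
side red [226 234  20   7  74] xmin 0.6362 [np.float64(191.7), np.float64(191.4), np.float64(191.5), np.float64(191.4), np.float64(194.5)]
side red [300 234  31  12 169] xmin 0.4529 [np.float64(145.8), np.float64(145.3), np.float64(144.7), np.float64(146.2), np.float64(146.3)]Traceback (most recent call last):
  File "<stdin>", line 20, in <module>
  File "h.py", line 28, in rows_for
    print('t',s['clock'],'tcp',s['tcp_pos'].round(4),'heading',h.round(2),'zaxis',T[:,2].round(4),'shift',dl.round(1),'turn',np.radians(t).round(4),'F',s['force'].round(1),'open',s['opening'].round(4))
                                                                                                                                                                                   ^^^^^^^^^^^^^^^^^^
AttributeError: 'float' object has no attribute 'round'
```

```bash
sed -i "s/s\['opening'\].round(4)/round(float(s['opening']),4)/; s/'t',s\['clock'\]/'t',round(s['clock'],2)/" h.py && python3 -c "
from h import *
rows_for((.434,-.0136,.231),191.5)"
```

```text
t 0.9 tcp [ 0.1858 -0.5967  0.2313] heading 107.29 zaxis [-0.  0. -1.] shift [-4.103e+02  4.830e+02  3.000e-01] turn -1.4697 F [ 0.4 -0.2  0.5] open 0.0852
```

```bash
python3 -m inch '[[0,-250,290,0,-0.9],[0,-250,290,0,-0.9],[0,-250,290,0,-0.9],[0,-250,290,0,-0.9],[0,-250,290,0,-0.9],[0,-250,290,0,-0.9],[0,-250,290,0,-0.9],[0,-250,290,0,-0.9],[0,-250,290,0,-0.9],[0,-250,290,0,-0.9]]' 60; python3 -c "
from h import *
rows_for((.434,-.0136,.08),191.5)"
```

```text
clock: 1.73
tcp_pos: [0.3398, -0.2416, 0.2319]
tool_rot: [-1.783, 2.584, -0.002]
force: [0.2, 0.1, 0.4]
opening: 0.0854
t 1.73 tcp [ 0.3398 -0.2416  0.2319] heading 159.2 zaxis [ 2.2e-03  2.0e-04 -1.0e+00] shift [-246.5   -6.8  152.2] turn -0.5637 F [0.2 0.1 0.4] open 0.0854
```

```bash
python3 -m inch '[[0,-246,-7,0,-0.56],[0,-246,-7,0,-0.56],[0,-246,-7,0,-0.56],[0,-246,-7,0,-0.56],[0,-246,-7,50,-0.56],[0,-246,-7,100,-0.56],[0,-246,-7,140,-0.56],[0,-246,-7,150,-0.56],[0,-246,-7,150,-0.56],[0,-246,-7,150,-0.56]]'; python3 - <<'E'
from h import *
im,d=snap('side','s2'); cv2.imwrite('pics/s2c.png',cv2.resize(im[150:310,240:460,::-1],None,fx=3,fy=3))
rows_for((.434,-.0136,0),191.5)
E
```

```text
clock: 2.57
tcp_pos: [0.4315, -0.0188, 0.0782]
tool_rot: [2.419, -1.994, -0.007]
force: [0.2, -0.5, 0.0]
opening: 0.0855
t 2.62 tcp [ 0.433  -0.0188  0.0802] heading -169.01 zaxis [-0.0035 -0.0015 -1.    ] shift [-5.  -2.2 80.2] turn -0.0089 F [0.1 1.1 0.6] open 0.0858
```

View pics/s2c.png

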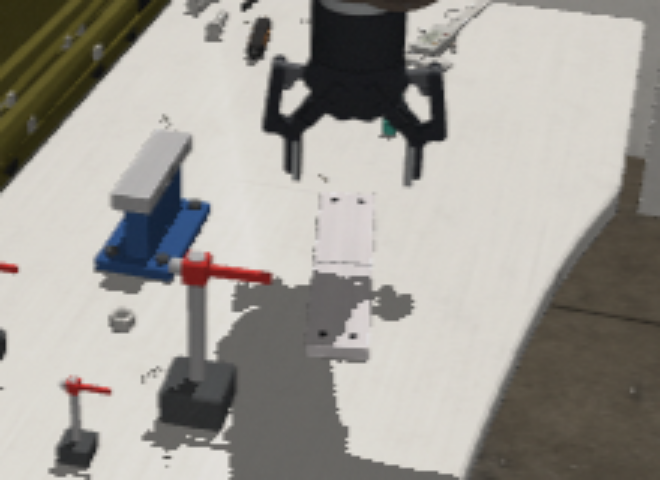

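The open gripper is over the bar: tips at crop (297,180) and (410,183), bar middle at (343,262). Next I go down and grip.

```bash
python3 -m inch '[[0,-5,-2,30,0],[0,-5,-2,60,0],[0,-5,-2,76,0],[0,-5,-2,79,0],[0,-5,-2,79,0],[120,-5,-2,79,0],[160,-5,-2,79,0],[200,-5,-2,79,0],[255,-5,-2,79,0],[255,-5,-2,79,0]]' 60;  python3 -m inch '[[255,0,0,0,0],[255,0,0,0,0],[255,0,0,0,0],[255,0,0,-10,0],[255,0,0,-20,0],[255,0,0,-20,0]]'; python3 - <<'E'
from h import *
snap('side','s3'); rows_for((.605,-.0155,.16),181.65)
E
```

```text
clock: 3.45
tcp_pos: [0.4354, -0.0132, 0.0041]
tool_rot: [-2.422, 1.997, -0.003]
force: [-2.2, -0.2, 8.8]
opening: 0.0479
clock: 3.95
tcp_pos: [0.4354, -0.013, 0.024]
tool_rot: [-2.421, 1.997, -0.003]
force: [0.5, 0.8, -4.7]
opening: 0.0475
t 4.0 tcp [ 0.435  -0.0131  0.0232] heading -169.07 zaxis [ 0.0025  0.001  -1.    ] shift [  34.5 -166.8 -136.4] turn 0.162 F [-0.2  0.8 -4.7] open 0.0476
```

```bash
python3 -m inch '[[255,0,0,-40,0],[255,0,0,-80,0],[255,0,0,-120,0.04],[255,8,-40,-136,0.08],[255,17,-80,-136,0.16],[255,25,-120,-136,0.16],[255,32,-155,-136,0.16],[255,34,-167,-136,0.16],[255,34,-167,-136,0.16],[255,34,-167,-136,0.16]]'; python3 - <<'E'
from h import *
im,d=snap('side','s4'); cv2.imwrite('pics/s4c.png',cv2.resize(im[120:300,180:440,::-1],None,fx=3,fy=3))
im,d=snap('top','t4'); cv2.imwrite('pics/t4c.png',cv2.resize(im[130:270,220:420,::-1],None,fx=3,fy=3))
rows_for((.605,-.0155,.10),181.65)
w=cloud('top',d);x,y,z=np.moveaxis(w,-1,0); m=(abs(x-.605)<.05)&(abs(y+.016)<.15)&(z>.155)&(z<.18); print(np.median(z[m]),m.sum())
if m.sum()>50: print(rect(w[m]))
E
```

```text
clock: 4.83
tcp_pos: [0.6038, -0.0151, 0.1558]
tool_rot: [2.252, -2.186, -0.006]
force: [-1.7, 0.2, -4.5]
opening: 0.0473
t 4.93 tcp [ 0.6032 -0.0151  0.157 ] heading -178.25 zaxis [-3.6e-03 -1.0e-04 -1.0e+00] shift [ 0.4 -2.  56.9] turn 0.0018 F [-0.5  0.6 -4.4] open 0.0475
0.16455402167626057 829
(array([595.3, -16.6]), array([ 52.9, 241.8]), 6.9)
```

View pics/s4c.png

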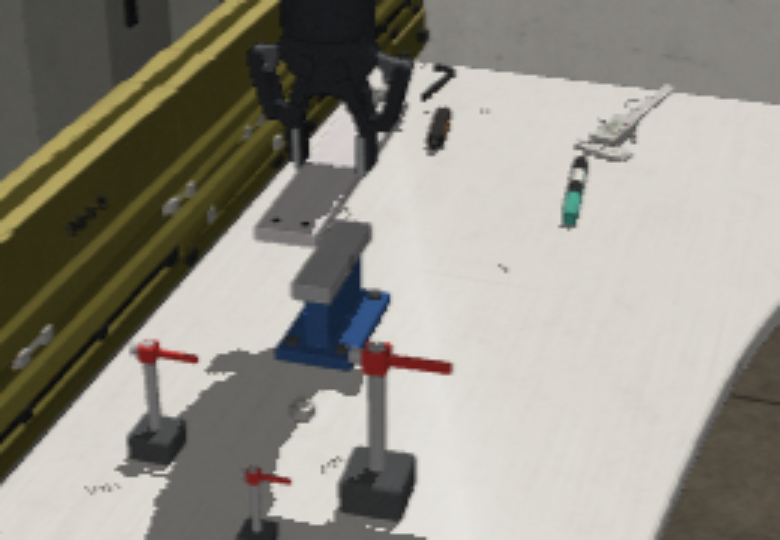

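```bash
python3 - <<'E'
from h import *
for n in ('top','side'):
    im,d=snap(n,n+'5'); w=cloud(n,d);x,y,z=np.moveaxis(w,-1,0); m=(abs(x-.6)<.07)&(abs(y+.016)<.15)&(z>.156)&(z<.174)
    for a in np.arange(-.14,.12,.02):
        q=m&(abs(y-a)<.01)
        if q.sum()>5: print(n,round(a,2),q.sum(),'x',x[q].min().round(4),x[q].max().round(4),'z',np.median(z[q]).round(4))
    print('y range',y[m].min(),y[m].max())
E
```

```text
top -0.14 37 x 0.5831 0.6302 z 0.1654
top -0.12 133 x 0.5813 0.6304 z 0.165
top -0.1 142 x 0.5807 0.6305 z 0.165
top -0.08 133 x 0.5804 0.6306 z 0.1654
top -0.06 78 x 0.579 0.6168 z 0.1656
top -0.04 27 x 0.5785 0.5955 z 0.1645
top 0.0 29 x 0.577 0.5969 z 0.1649
top 0.02 77 x 0.5768 0.6018 z 0.1655
top 0.04 61 x 0.5753 0.5998 z 0.1655
top 0.06 54 x 0.5744 0.5945 z 0.165
top 0.08 41 x 0.574 0.5895 z 0.1647
top 0.1 12 x 0.5731 0.5812 z 0.1644
y range -0.13583799900340526 0.10259116316419338
side -0.12 8 x 0.5812 0.6305 z 0.1654
side -0.1 25 x 0.5805 0.6303 z 0.1649
side -0.08 45 x 0.5796 0.6287 z 0.1652
side -0.06 37 x 0.5784 0.6281 z 0.1654
side -0.04 50 x 0.5883 0.6286 z 0.1653
side -0.02 74 x 0.5665 0.6397 z 0.1655
side 0.0 113 x 0.5651 0.6382 z 0.1656
side 0.02 84 x 0.5747 0.6248 z 0.1651
side 0.04 84 x 0.5746 0.6256 z 0.1653
side 0.06 92 x 0.5735 0.6239 z 0.1652
side 0.08 90 x 0.5734 0.6231 z 0.1653
side 0.1 152 x 0.5726 0.6221 z 0.164
y range -0.13251483529192412 0.11017684739754698
```

View pics/t4c.png

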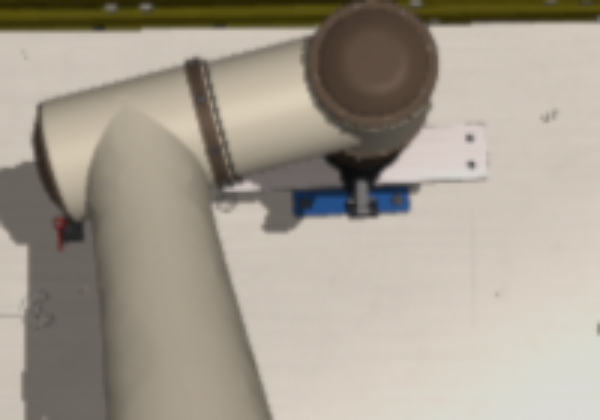

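Both cameras agree that the bar is level and about 2 mm short of the rail's centre line, at a yaw of 2.1° against the rail's 1.65°. I correct that and lower it.

```bash
python3 -m inch '[[255,0,-2.3,0,0.007],[255,0,-2.3,25,0.007],[255,0,-2.3,45,0.007],[255,0,-2.3,60,0.007],[255,0,-2.3,67,0.007],[255,0,-2.3,70,0.007],[255,0,-2.3,71,0.007],[255,0,-2.3,72,0.007],[255,0,-2.3,72,0.007]]'; python3 - <<'E'
from h import *
rows_for((.605,-.0155,.0841),181.65)
for n in ('top','side'):
    im,d=snap(n,n+'6'); w=cloud(n,d);x,y,z=np.moveaxis(w,-1,0); m=(abs(x-.6)<.045)&(abs(y+.016)<.15)&(z>.086)&(z<.1)
    for a in (-.12,-.1,.04,.06,.08):
        q=m&(abs(y-a)<.01)
        if q.sum()>5: print(n,a,q.sum(),'x',x[q].min().round(4),x[q].max().round(4),'z',np.median(z[q]).round(4))
    print('y range',y[m].min(),y[m].max())
E
```

```text
clock: 5.78
tcp_pos: [0.608, -0.0148, 0.0874]
tool_rot: [-2.247, 2.193, -0.002]
force: [-0.4, -0.0, -4.9]
opening: 0.0478
t 5.78 tcp [ 0.608  -0.0148  0.0874] heading -178.62 zaxis [ 2.2e-03  3.0e-04 -1.0e+00] shift [0.6 3.  3.3] turn -0.0046 F [-0.4 -0.  -4.9] open 0.0478
top -0.12 121 x 0.5859 0.6353 z 0.0952
top -0.1 121 x 0.5856 0.6362 z 0.0952
top 0.04 39 x 0.5817 0.5997 z 0.0943
top 0.06 34 x 0.5802 0.5944 z 0.0948
top 0.08 27 x 0.5794 0.5913 z 0.0949
y range -0.13509334049429744 0.09347583321350605
side -0.12 9 x 0.6008 0.6356 z 0.095
side -0.1 16 x 0.5852 0.6317 z 0.0955
side 0.04 90 x 0.5797 0.631 z 0.0951
side 0.06 91 x 0.5786 0.6301 z 0.0952
side 0.08 93 x 0.5783 0.6294 z 0.0954
y range -0.13489061156398413 0.11130256527573774
```

```bash
python3 -m inch '[[255,0,2.4,0,0],[255,0,2.4,1.5,0],[255,0,2.4,3,0],[255,0,2.4,4,0],[255,0,2.4,4,0],[255,0,2.4,4,0]]'; python3 - <<'E'
from h import *
rows_for((.605,-.0155,.0841),181.65)
for n in ('top','side'):
    im,d=snap(n,n+'7'); w=cloud(n,d);x,y,z=np.moveaxis(w,-1,0); m=(abs(x-.6)<.045)&(abs(y+.016)<.15)&(z>.083)&(z<.1)
    for a in (-.12,-.1,.04,.06,.08):
        q=m&(abs(y-a)<.01)
        if q.sum()>5: print(n,a,q.sum(),'x',x[q].min().round(4),x[q].max().round(4),'z',np.median(z[q]).round(4))
    print('y range',y[m].min(),y[m].max())
E
```

```text
clock: 6.38
tcp_pos: [0.6049, -0.015, 0.0843]
tool_rot: [-2.248, 2.194, -0.001]
force: [-4.7, 0.0, 4.8]
opening: 0.0474
t 6.38 tcp [ 0.6049 -0.015   0.0843] heading -178.6 zaxis [ 6.e-04 -3.e-04 -1.e+00] shift [ 0.5 -0.1  0.2] turn -0.0043 F [-4.7  0.   4.8] open 0.0474
top -0.12 123 x 0.583 0.633 z 0.0922
top -0.1 119 x 0.5833 0.6307 z 0.0923
top 0.04 40 x 0.5775 0.5947 z 0.0918
top 0.06 36 x 0.5766 0.591 z 0.0925
top 0.08 23 x 0.5769 0.5863 z 0.0921
y range -0.1353464657575578 0.0908464877485485
side -0.12 10 x 0.5959 0.631 z 0.0929
side -0.1 17 x 0.6146 0.6308 z 0.0922
side 0.04 90 x 0.5766 0.626 z 0.0919
side 0.06 91 x 0.576 0.6266 z 0.0922
side 0.08 96 x 0.575 0.6243 z 0.0922
y range -0.12996240712130155 0.1099071701194162
```

```bash
python3 -m inch '[[180,0,0,-0.5,0],[100,0,0,-0.5,0],[0,0,0,-0.5,0],[0,0,0,-0.5,0],[0,0,0,-0.5,0],[0,0,0,-0.5,0],[0,0,0,-0.5,0],[0,0,0,-0.5,0],[0,0,0,-0.5,0],[0,0,0,-0.5,0]]';python3 -m inch '[[0,0,0,-20,0],[0,0,0,-50,0],[0,0,0,-50,0],[0,40,0,-50,0],[0,80,0,-50,0],[0,100,0,-50,0],[0,100,0,-50,0],[0,100,0,-50,0]]'; python3 - <<'E'
from h import *
rows_for((.608,-.115,.0841),181.65)
for n in ('top','side'):
    im,d=snap(n,n+'8'); w=cloud(n,d);x,y,z=np.moveaxis(w,-1,0); m=(abs(x-.6)<.045)&(abs(y+.016)<.15)&(z>.083)&(z<.1)
    for a in (-.12,-.1,-.06,-.02,.02,.06,.08):
        q=m&(abs(y-a)<.01)
        if q.sum()>5: print(n,a,q.sum(),'x',x[q].min().round(4),x[q].max().round(4),'z',np.median(z[q]).round(4))
    print('y range',y[m].min(),y[m].max())
cv2.imwrite('pics/s8c.png',cv2.resize(im[120:300,180:440,::-1],None,fx=3,fy=3))
E
```

```text
clock: 7.32
tcp_pos: [0.6049, -0.015, 0.0828]
tool_rot: [2.248, -2.195, -0.0]
force: [0.3, 1.2, 0.5]
opening: 0.0859
clock: 7.98
tcp_pos: [0.6072, -0.1161, 0.1327]
tool_rot: [-2.245, 2.197, -0.0]
force: [-0.0, 1.0, -0.5]
opening: 0.0857
t 7.98 tcp [ 0.6072 -0.1161  0.1327] heading -178.76 zaxis [ 2.e-04  1.e-04 -1.e+00] shift [-1.  -0.8 48.6] turn -0.0071 F [-0.   1.  -0.5] open 0.0857
top -0.12 19 x 0.5832 0.6064 z 0.0923
top -0.1 90 x 0.583 0.6221 z 0.0927
top -0.06 97 x 0.5808 0.6191 z 0.092
top -0.02 63 x 0.581 0.6131 z 0.0923
y range -0.1226983061178185 0.10245332589772345
side -0.12 65 x 0.5822 0.632 z 0.0918
side -0.1 64 x 0.5811 0.6312 z 0.0921
side -0.06 76 x 0.5801 0.6314 z 0.0921
side -0.02 81 x 0.5785 0.6293 z 0.0925
side 0.02 89 x 0.5776 0.6281 z 0.0923
side 0.06 96 x 0.5751 0.6263 z 0.0923
side 0.08 97 x 0.575 0.6262 z 0.0918
y range -0.1345512809099623 0.110383335724039
```

View pics/s8c.png

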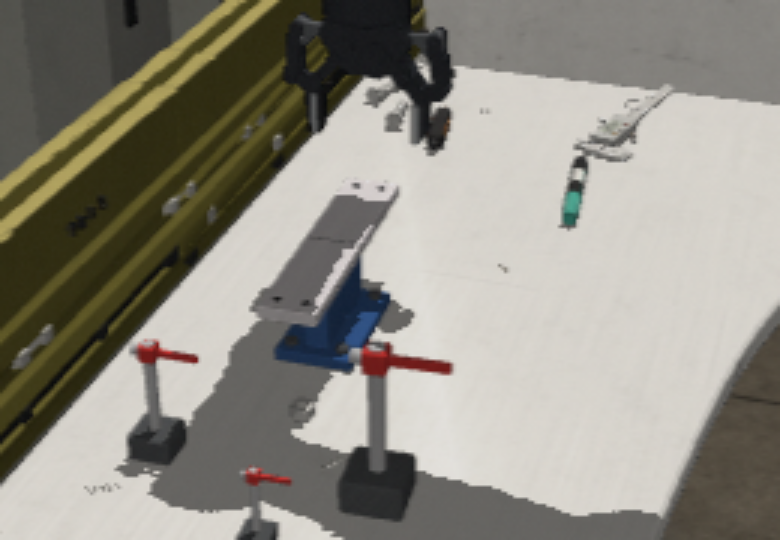

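The bar lies free on the rail with its front end at crop (290,310), centre x about 0.604, and yaw about 1.75°. Now I grip the back end.

```bash
python3 -m inch '[[0,-1,0,25,-0.007],[0,-1,0,42,-0.007],[0,-1,0,50,-0.007],[0,-1,0,50,-0.007],[60,-1,0,50,-0.007],[90,-1,0,50,-0.007],[120,-1,0,50,-0.007],[255,-1,0,50,-0.007],[255,-1,0,50,-0.007],[255,-1,0,50,-0.007]]' 80; python3 -m inch '[[255,0,0,0,0],[255,0,0,0,0],[255,0,0,0,0]]'; python3 - <<'E'
from h import *
rows_for((.605,-.115,.0841),181.65)
for n in ('side',):
    im,d=snap(n,n+'9'); w=cloud(n,d);x,y,z=np.moveaxis(w,-1,0); m=(abs(x-.6)<.045)&(abs(y+.016)<.15)&(z>.083)&(z<.1)
    for a in (-.06,-.02,.02,.06,.08,.1):
        q=m&(abs(y-a)<.01)
        if q.sum()>5: print(n,a,q.sum(),'x',x[q].min().round(4),x[q].max().round(4),'z',np.median(z[q]).round(4))
    print('y range',y[m].min(),y[m].max())
E
```

```text
clock: 8.92
tcp_pos: [0.6083, -0.1138, 0.0848]
tool_rot: [-2.255, 2.184, -0.004]
force: [-1.0, 1.8, 5.4]
opening: 0.0467
clock: 9.17
tcp_pos: [0.6083, -0.1137, 0.0848]
tool_rot: [-2.255, 2.184, -0.004]
force: [-2.0, 1.9, 5.6]
opening: 0.047
t 9.17 tcp [ 0.6083 -0.1137  0.0848] heading -178.18 zaxis [ 0.0033 -0.     -1.    ] shift [1.1 3.4 0.7] turn 0.0029 F [-2.   1.9  5.6] open 0.047
side -0.06 73 x 0.5798 0.6306 z 0.0923
side -0.02 85 x 0.5787 0.6286 z 0.0921
side 0.02 86 x 0.5774 0.6285 z 0.0923
side 0.06 86 x 0.5768 0.6262 z 0.0924
side 0.08 98 x 0.5753 0.6265 z 0.0924
side 0.1 143 x 0.5743 0.6261 z 0.0913
y range -0.1344178023335901 0.1102154156348731
```

```bash
python3 -m inch '[[255,-4,0,-1,0],[255,-12,0,-1,0],[255,-20,0,-1,0],[255,-28,0,-1,0],[255,-36,0,-1,0],[255,-43,0,-1,0],[255,-48,0,-1,0],[255,-50,0,-1,0],[255,-50,0,-1,0],[255,-50,0,-1,0]]'; python3 - <<'E'
from h import *
rows_for((.605,-.0645,.0841),181.65)
for n in ('side',):
    im,d=snap(n,n+'10'); w=cloud(n,d);x,y,z=np.moveaxis(w,-1,0); m=(abs(x-.6)<.045)&(abs(y-.034)<.15)&(z>.083)&(z<.1)
    for a in (-.02,.02,.06,.08,.1,.13):
        q=m&(abs(y-a)<.01)
        if q.sum()>5: print(n,a,q.sum(),'x',x[q].min().round(4),x[q].max().round(4),'z',np.median(z[q]).round(4))
    print('y range',y[m].min(),y[m].max())
E
```

```text
clock: 10.05
tcp_pos: [0.6064, -0.0634, 0.0849]
tool_rot: [-2.256, 2.185, -0.003]
force: [-0.4, -2.6, 5.9]
opening: 0.0465
t 10.05 tcp [ 0.6064 -0.0634  0.0849] heading -178.16 zaxis [ 2.e-03 -2.e-04 -1.e+00] shift [1.1 1.5 0.8] turn 0.0033 F [-0.4 -2.6  5.9] open 0.0465
side -0.02 79 x 0.5785 0.6292 z 0.0923
side 0.02 86 x 0.5762 0.628 z 0.0922
side 0.06 90 x 0.5755 0.6252 z 0.0922
side 0.08 101 x 0.5752 0.626 z 0.0921
side 0.1 97 x 0.5743 0.6257 z 0.092
side 0.13 106 x 0.5729 0.6243 z 0.0921
y range -0.08574898227362424 0.16063708490030376
```

```bash
python3 -m inch '[[255,-4,0,0,0],[255,-10,0,0,0],[255,-16,0,0,0],[255,-22,0,0,0],[255,-27,0,0,0],[255,-31,0,0,0],[255,-33,0,0,0],[255,-33,0,0,0],[255,-33,0,0,0],[255,-33,0,0,0]]'; python3 - <<'E'
from h import *
rows_for((.605,-.03,.0841),181.65)
im,d=snap('side','side11'); w=cloud('side',d);x,y,z=np.moveaxis(w,-1,0); m=(abs(x-.6)<.045)&(abs(y-.064)<.15)&(z>.083)&(z<.1)
for a in (0,.02,.06,.1,.13,.16,.18):
        q=m&(abs(y-a)<.01)
        if q.sum()>5: print(a,q.sum(),'x',x[q].min().round(4),x[q].max().round(4),'z',np.median(z[q]).round(4))
print('y range',y[m].min(),y[m].max())
cv2.imwrite('pics/s11c.png',cv2.resize(im[195:275,200:300,::-1],None,fx=7,fy=7,interpolation=cv2.INTER_NEAREST))
im,d=snap('top','top11'); cv2.imwrite('pics/t11c.png',cv2.resize(im[150:220,240:340,::-1],None,fx=7,fy=7,interpolation=cv2.INTER_NEAREST))
E
```

```text
clock: 10.93
tcp_pos: [0.6053, -0.0306, 0.0849]
tool_rot: [-2.256, 2.185, -0.002]
force: [-0.4, -3.0, 6.2]
opening: 0.0463
t 10.93 tcp [ 0.6053 -0.0306  0.0849] heading -178.17 zaxis [ 1.9e-03 -3.0e-04 -1.0e+00] shift [-0.6  0.3  0.8] turn 0.0032 F [-0.4 -3.   6.2] open 0.0463
0 80 x 0.578 0.6271 z 0.0922
0.02 83 x 0.5763 0.6273 z 0.0923
0.06 95 x 0.5762 0.6261 z 0.0923
0.1 98 x 0.5738 0.6256 z 0.0919
0.13 111 x 0.5736 0.626 z 0.092
0.16 113 x 0.572 0.6223 z 0.0921
0.18 164 x 0.5706 0.6407 z 0.0915
y range -0.0521085487949606 0.1956851053987289
```

View pics/s11c.png

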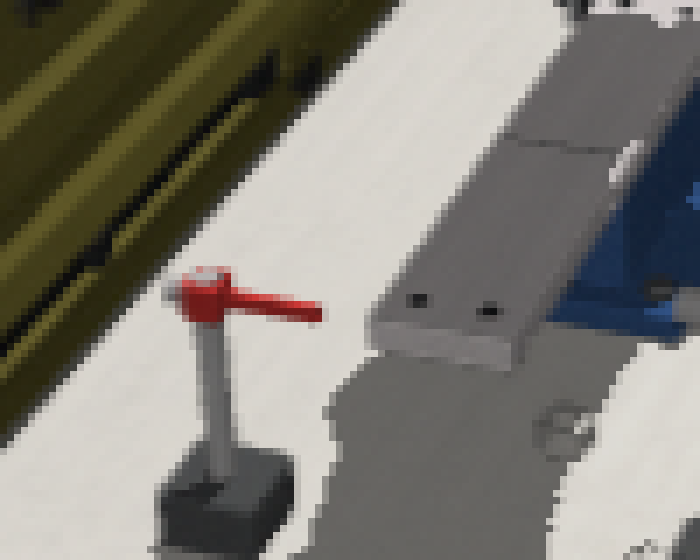

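View pics/t11c.png

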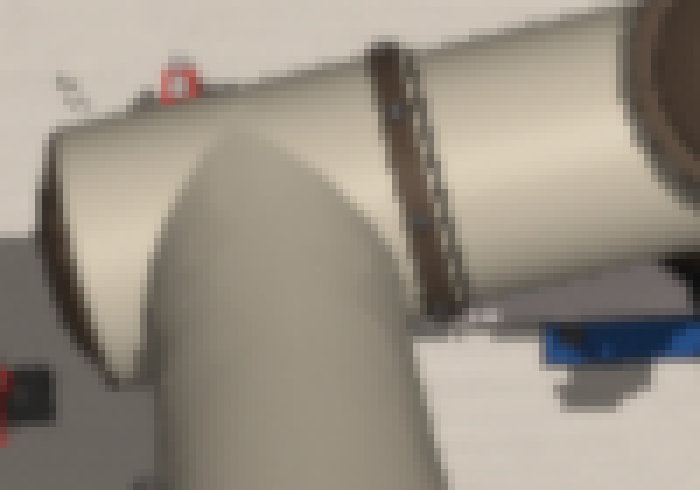

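```bash
python3 - <<'E'
from h import *
f=lambda u,v:onplane('side',(u/7-.5+200,v/7-.5+195),.092)
a,b,t=f(369,319),f(519,343),f(321,314); print(a,b,t)
ya=np.array([-np.sin(np.radians(1.75)),np.cos(np.radians(1.75)),0]); print('proj',[round(float(q@ya),4) for q in(a,b,t)])
l=f(514,135),f(625,155); print('scribe',[round(float(q@ya),4) for q in l], 'x',l[0][0],l[1][0])
# top cam: mark from first picture, bar position = initial top-measured + tcp travel
E
```

```text
[0.62072397 0.18855769 0.092     ] [0.57002232 0.18674004 0.092     ] [0.63652461 0.19058018 0.092     ]
proj [0.1695, 0.1692, 0.1711]
scribe [0.047, 0.0493] x 0.6200894012053537 0.5785394151305588
```

Both estimates put the front end about 2 mm short: the side view gives 1.7 mm and the top view plus measured travel gives 2.4 mm. I'll make the last nudge.

```bash
python3 -m inch '[[255,-1,0,0,0],[255,-2,0,0,0],[255,-2,0,0,0],[255,-2,0,0,0],[255,-2,0,0,0],[255,-2,0,0,0]]'; python3 - <<'E'
from h import *
rows_for((.605,-.0287,.0841),181.65)
im,d=snap('side','side12'); w=cloud('side',d);x,y,z=np.moveaxis(w,-1,0); m=(abs(x-.6)<.03)&(abs(y-.064)<.15)&(z>.083)&(z<.1)
for a in (0,.06,.1,.16):
        q=m&(abs(y-a)<.01); print(a,'x',x[q].min().round(4),x[q].max().round(4),'z',np.median(z[q]).round(4))
for k,zz in(('nut_c',.005),('marker_c',.009),('spanner_c',.004)):
    for q in spot_point('side',k)[:1]: print(k,onplane('side',q['xy'],zz).round(3))
cv2.imwrite('pics/s12c.png',cv2.resize(im[195:275,200:300,::-1],None,fx=7,fy=7,interpolation=cv2.INTER_NEAREST))
E
```

```text
clock: 11.53
tcp_pos: [0.6053, -0.0291, 0.0849]
tool_rot: [-2.256, 2.186, -0.003]
force: [0.4, -5.1, 4.9]
opening: 0.0468
t 11.53 tcp [ 0.6053 -0.0291  0.0849] heading -178.19 zaxis [ 1.7e-03 -8.0e-04 -1.0e+00] shift [-0.4  0.2  0.8] turn 0.0029 F [ 0.4 -5.1  4.9] open 0.0468
0 x 0.5778 0.6278 z 0.092
0.06 x 0.5756 0.627 z 0.0922
0.1 x 0.5748 0.6254 z 0.0925
0.16 x 0.5723 0.6229 z 0.0921
nut_c [0.595 0.108 0.005]
marker_c [ 0.449 -0.336  0.009]
spanner_c [0.47  0.388 0.004]
```

View pics/s12c.png

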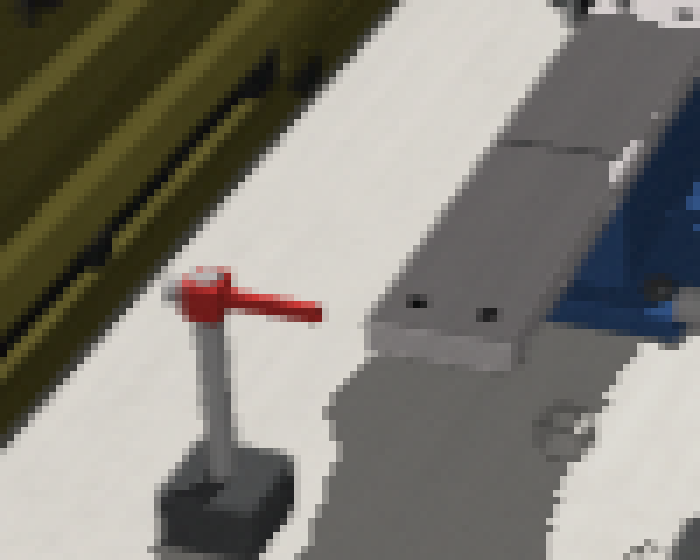

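The front edge, crop (367,321) to (517,345), now lines up with the pointer tip at (321,314). The bar is flat at z = 0.092 with the grip holding, and the bystanders haven't moved, so I hand in.

```bash
python3 -c "
from h import *
print(arm.finish_job()); rows_for((.605,-.0287,.0841),181.65)"
```

```text
the job is handed in; nothing more can be done
None
the job is handed in; nothing more can be done
```

I laid the bar centred on the rail, let go of it, re-gripped its back end and slid it out about 85 mm along the rail. I handed the job in at about 11.6 s while still holding it. No verdict was reported.

**Centring:** With the bar released, the side camera put it about 1 mm off the rail's centre line and about 0.1° off in yaw. Lengthwise it was within a few millimetres of centre.

**Last checks before hand-in:**
- **Front end:** In the side picture it is level with the pointer tip to about 1 mm. The travel-based estimate from the top camera agrees to about 1 mm. The top camera could no longer see the tip by then because the arm was in the way.
- **Bar on the rail:** It lies flat with its top at 0.092 m along its length, yaw about 1.8° against about 1.65° for the rail, and within about 1 mm sideways.
- **Grip:** The gripper was set to 80 N and the bar is pressed lightly on the rail, about 5 N.
- **Bystanders:** The nut, marker and spanner were where they started, to within about 5 mm of detector scatter.

**Disagreement:** The side camera reads y about 3–4 mm farther outward than the top camera. I therefore compared bar and pointer within one camera only.

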